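# Clear the inspection bench: quarantine the reject, then sort the good parts

### The arm

A 7-joint arm with a two-finger parallel gripper is mounted at the origin on the work surface. World frame = base frame: x ahead of the robot, y to its left, z up, the work surface at z = 0. Lengths are in m, angles in rad, forces in N, time in s.
With the tool pointing down it reaches from about 0.375 to 0.925 m from the base axis. Payload 3.1 kg.
Tool frame: the origin (TCP) lies on the centre line of the jaws, within the pads' length; the fingertips stand 14 mm ahead of it and the grasp point (between the pads) lies 5 mm behind it; z points along the fingers, y is the line along which they close (so a half turn about z gives the same grasp; the last joint's range is limited). The gripper opens to 85 mm and grips with 20 to 120 N. Pads are 22 mm wide; open, the fingers measure 114 mm over their backs; the gripper's body (76 mm by 85 mm) begins 54 mm behind the grasp point. The pads swing forward as they close: fully open they stand 13 mm farther back than shut.
Start: joints at [1.125, 0.383, 0.044, 1.598, -0.018, 1.161, -0.05], TCP at [0.222, -0.611, 0.245] pointing down, gripper open.
Joint ranges: [-2.61, 2.61], [-0.41, 2.15], [-1.48, 1.57], [0, 2.5], [-1.57, 4.71], [0.05, 1.97], [-2.85, 2.85]. Speed limits (rad/s): [2.79, 2.79, 3.14, 3.14, 3.14, 3.14, 3.14].

### API

Orientations are given as a unit quaternion [x, y, z, w].
In Python, from bench import ctrl gives the robot as it stands. Calls block until the motion is done:
- ctrl.move_ptp(position, orientation): joint-space move of the TCP to a pose.
- ctrl.movel(position, orientation=None, speed=0.15): straight line of the TCP; orientation=None keeps the orientation; speed is the mean speed in m/s.
- ctrl.move_j(angles): joint-space move.
- ctrl.move_gripper(opening, effort=None): finger opening in m; effort is the grip in N (None keeps the last); returns when the fingers have stopped.
- ctrl.pause(seconds).
- ctrl.inverse_kinematics(position, orientation): joint angles nearest the present ones, or None.
- ctrl.read_camera(name): name is "side" or "top" or "wrist"; returns (picture, depth): 480x640x3 uint8, red, green, blue; 480x640 float32, m along the optical axis (not along the pixel's ray), 0 where there is no reading.
- ctrl.camera_params(name): a dict with "K" (3x3 intrinsics, pixels), "camera_from_world" (4x4, takes a point from world to camera coordinates). Camera axes: x right, y down, z forward; pixel columns grow to the right and rows downward; lengths in m; the calibration is good to about 2 mm. A picture is of the moment at which its call begins: read the wrist's pose just before it. camera_params takes no time and is no camera call; for the wrist camera it gives the pose at the moment of the call.
A pose or a line that the arm cannot do raises ctrl.MotionError and nothing moves.
- ctrl.sign_off(): hands the job in; it is judged then, once.
Trained networks look in the newest picture that a camera, given by its name, has taken for a name from the list of things; names that differ only in an ending like _2 or _b are one class to them, and where a whole thing is asked for, a point or a joint stands for the part that bears it (a point fixed in the world has none). Each returns a list of dicts, best first, with "score" (0 to 1); they miss things now and then, are a little off and sometimes report something else, mostly with a low value. They report only what shows in the picture. A call takes as long as a camera call.
- ctrl.look_for(camera, name): "rect" ([left, top, right, bottom] in pixels, round what is visible of it).
- ctrl.outline_of(camera, name): "region" (480x640 bool, what is visible of it) and "rect" ([left, top, right, bottom] in pixels, round what is visible of it).
Readings, each from a call of its own:
- ctrl.read_time_s(): time.
- ctrl.read_qpos(): joint angles.
- ctrl.read_joint_vel(): joint speeds.
- ctrl.read_effort(): joint torques, N m.
- ctrl.read_eef_pos(): TCP position.
- ctrl.read_tcp_rot(): TCP orientation.
- ctrl.read_ft_force(): force on the tool from outside, world axes, zero at the start.
- ctrl.read_ft_torque(): the same for the moment, N m.
- ctrl.read_finger_gap(): finger opening in m.
- ctrl.read_grasp_force(): force on a finger pad.
Only numpy, scipy, OpenCV 4.12 (cv2) and the standard library are available. Lean on these libraries where they do the work, as an engineer would, in place of code of your own. Each camera call takes 0.05 s, during which the arm holds its last target. There are 200 camera calls.

### The job

Five machined parts lie mixed on the inspection bench. First put the part marked with red paint into the red tray; only then put the two round flanged bushes into the blue tray and the two unmarked bearing housings into the green tray. Set every part down gently (do not drop it), upright and flat on the tray floor beside its neighbour, let go of it, and leave the stamp and the ink pot where they stand.

Things in the scene. Friction and masses are not known exactly. Their poses are not given: they have to be found in the camera images.
- bush_a: Flanged bush, standing on its flange: round flange 54 mm diameter and 10 mm thick, above it a round hub 34 mm diameter reaching 42 mm above the underside, with a dark bore mark on top. Loose, silver aluminium. Origin: centre of the underside, z up. Round about z. About 0.12 kg. No red paint. Belongs in the blue tray.
- bush_b: Flanged bush, standing on its flange: round flange 54 mm diameter and 10 mm thick, above it a round hub 34 mm diameter reaching 42 mm above the underside, with a dark bore mark on top. Loose, silver aluminium. Origin: centre of the underside, z up. Round about z. About 0.12 kg. No red paint. Belongs in the blue tray.
- housing_a: Bearing housing, standing: base 36 (its x) by 70 (its y) by 12 mm, on its middle a block 36 (x) by 42 mm (y), top 42 mm above the underside; dark bore marks on its x faces. Loose, silver aluminium. Origin: centre of the underside, z up. Grip across x (36 mm). About 0.16 kg. No red paint. Belongs in the green tray.
- housing_b: Bearing housing, standing: base 36 (its x) by 70 (its y) by 12 mm, on its middle a block 36 (x) by 42 mm (y), top 42 mm above the underside; dark bore marks on its x faces. Loose, silver aluminium. Origin: centre of the underside, z up. Grip across x (36 mm). About 0.16 kg. No red paint. Belongs in the green tray.
- reject: Bearing housing, standing: base 36 (its x) by 70 (its y) by 12 mm, on its middle a block 36 (x) by 42 mm (y), top 42 mm above the underside; dark bore marks on its x faces. Loose, silver aluminium. Origin: centre of the underside, z up. Grip across x (36 mm). About 0.16 kg. Painted red on its top and both feet. Belongs in the red tray, first of all.
- tray_blue: Blue open plastic tray fixed on the bench: outer 138 mm (its x) by 178 mm (its y), 30 mm high, walls and floor 4 mm (inside 130 by 170 mm, inner floor 4 mm above the origin). Origin: centre of the underside, z up. Room for two parts side by side along its y. For the two bushes.
- tray_green: Green open plastic tray fixed on the bench: outer 138 mm (its x) by 178 mm (its y), 30 mm high, walls and floor 4 mm (inside 130 by 170 mm, inner floor 4 mm above the origin). Origin: centre of the underside, z up. Room for two parts side by side along its y. For the two unmarked housings.
- tray_red: Red open plastic tray fixed on the bench: outer 138 mm (its x) by 178 mm (its y), 30 mm high, walls and floor 4 mm (inside 130 by 170 mm, inner floor 4 mm above the origin). Origin: centre of the underside, z up. Room for two parts side by side along its y. For the part marked red.
- stamp: Bystander: upright inspection stamp, black over grey, 32 mm diameter, 62 mm tall, loose. Origin: centre of the underside. Leave it alone.
- inkpot: Bystander: small round ink pot with a black cap, 42 mm diameter, 55 mm tall, loose. Origin: centre of the underside. Leave it alone.

How it is judged:
On the way, in this order (a step that is already met when the one before it is completed fails the run):
1. the part marked red lies flat in the red tray, let go (x of reject in the frame of tray_red between -0.056 and 0.056 m and y of reject in the frame of tray_red between -0.076 and 0.076 m and z of reject in the frame of tray_red between -0.002 and 0.01 m and angle between reject's own z axis and vertical below 0.15 rad and contact force between reject and the fingers below 0.1 N), for 0.2 s.
2. the two bushes are in the blue tray and the two unmarked housings in the green tray, flat (x of bush_a in the frame of tray_blue between -0.056 and 0.056 m and y of bush_a in the frame of tray_blue between -0.076 and 0.076 m and z of bush_a in the frame of tray_blue between -0.002 and 0.01 m and angle between each of bush_a, bush_b, housing_a, housing_b's own z axis and vertical below 0.15 rad and x of bush_b in the frame of tray_blue between -0.056 and 0.056 m and y of bush_b in the frame of tray_blue between -0.076 and 0.076 m and z of bush_b in the frame of tray_blue between -0.002 and 0.01 m and x of housing_a in the frame of tray_green between -0.056 and 0.056 m and y of housing_a in the frame of tray_green between -0.076 and 0.076 m and z of housing_a in the frame of tray_green between -0.002 and 0.01 m and x of housing_b in the frame of tray_green between -0.056 and 0.056 m and y of housing_b in the frame of tray_green between -0.076 and 0.076 m and z of housing_b in the frame of tray_green between -0.002 and 0.01 m), for 0.2 s.
At the end, for the whole second after the job is handed in: The red-marked housing is in the red tray, both bushes in the blue tray and both unmarked housings in the green tray; each stands upright (within 0.15 rad) with its underside on the tray floor (within 6 mm), is released and at rest (all of step 1 and all of step 2 and linear speed of each of bush_a, bush_b, housing_a, housing_b, reject below 0.02 m/s and angular speed of each of bush_a, bush_b, housing_a, housing_b, reject below 0.2 rad/s and contact force between each of bush_a, bush_b, housing_a, housing_b and the fingers below 0.1 N); the robot touches nothing.
It fails at once if a good part is put into a tray before the red-marked part is in the red tray (not (x of reject in the frame of tray_red between -0.062 and 0.062 m and y of reject in the frame of tray_red between -0.082 and 0.082 m and z of reject in the frame of tray_red between -0.005 and 0.015 m) and ((x of bush_a in the frame of tray_blue between -0.062 and 0.062 m and y of bush_a in the frame of tray_blue between -0.082 and 0.082 m and z of bush_a in the frame of tray_blue between -0.005 and 0.015 m) or (x of bush_a in the frame of tray_green between -0.062 and 0.062 m and y of bush_a in the frame of tray_green between -0.082 and 0.082 m and z of bush_a in the frame of tray_green between -0.005 and 0.015 m) or (x of bush_a in the frame of tray_red between -0.062 and 0.062 m and y of bush_a in the frame of tray_red between -0.082 and 0.082 m and z of bush_a in the frame of tray_red between -0.005 and 0.015 m) or (x of bush_b in the frame of tray_blue between -0.062 and 0.062 m and y of bush_b in the frame of tray_blue between -0.082 and 0.082 m and z of bush_b in the frame of tray_blue between -0.005 and 0.015 m) or (x of bush_b in the frame of tray_green between -0.062 and 0.062 m and y of bush_b in the frame of tray_green between -0.082 and 0.082 m and z of bush_b in the frame of tray_green between -0.005 and 0.015 m) or (x of bush_b in the frame of tray_red between -0.062 and 0.062 m and y of bush_b in the frame of tray_red between -0.082 and 0.082 m and z of bush_b in the frame of tray_red between -0.005 and 0.015 m) or (x of housing_a in the frame of tray_blue between -0.062 and 0.062 m and y of housing_a in the frame of tray_blue between -0.082 and 0.082 m and z of housing_a in the frame of tray_blue between -0.005 and 0.015 m) or (x of housing_a in the frame of tray_green between -0.062 and 0.062 m and y of housing_a in the frame of tray_green between -0.082 and 0.082 m and z of housing_a in the frame of tray_green between -0.005 and 0.015 m) or (x of housing_a in the frame of tray_red between -0.062 and 0.062 m and y of housing_a in the frame of tray_red between -0.082 and 0.082 m and z of housing_a in the frame of tray_red between -0.005 and 0.015 m) or (x of housing_b in the frame of tray_blue between -0.062 and 0.062 m and y of housing_b in the frame of tray_blue between -0.082 and 0.082 m and z of housing_b in the frame of tray_blue between -0.005 and 0.015 m) or (x of housing_b in the frame of tray_green between -0.062 and 0.062 m and y of housing_b in the frame of tray_green between -0.082 and 0.082 m and z of housing_b in the frame of tray_green between -0.005 and 0.015 m) or (x of housing_b in the frame of tray_red between -0.062 and 0.062 m and y of housing_b in the frame of tray_red between -0.082 and 0.082 m and z of housing_b in the frame of tray_red between -0.005 and 0.015 m))).
It fails at once if a part is dropped (falls freely from more than about 15 mm, or is thrown) ((contact force between bush_a and the fingers below 0.1 N and linear speed of bush_a above 0.55 m/s) or (contact force between bush_b and the fingers below 0.1 N and linear speed of bush_b above 0.55 m/s) or (contact force between housing_a and the fingers below 0.1 N and linear speed of housing_a above 0.55 m/s) or (contact force between housing_b and the fingers below 0.1 N and linear speed of housing_b above 0.55 m/s) or (contact force between reject and the fingers below 0.1 N and linear speed of reject above 0.55 m/s)).
It fails at once if a part is rammed into a tray (more than 60 N between part and tray) (contact force between any of bush_a, bush_b, housing_a, housing_b, reject and tray_blue above 60 N or contact force between any of bush_a, bush_b, housing_a, housing_b, reject and tray_green above 60 N or contact force between any of bush_a, bush_b, housing_a, housing_b, reject and tray_red above 60 N).
It fails at once if the stamp or the ink pot is moved more than 20 mm or tipped over (distance of any of stamp, inkpot from where it was at the start of the episode above 0.02 m or angle between any of stamp, inkpot's own z axis and vertical above 0.5 rad).
It also fails if it takes over 109 s, if anything falls off the work surface, if the arm or the gripper's body presses on something with over 40 N, if the wrist force passes 120 N, or if a joint passes its speed limit or range.

## Working session

There is one attempt and no reset: what is moved stays moved. The work goes in short steps, each a Python script; the robot and the scene stay as the last script left them, time stands still between calls to the robot, and variables do not carry over. Pictures are saved under pics/ and viewed, at most 14 in all, crops included, and the job is handed in when it is done.

```bash
mkdir -p pics; ls; python3 - <<'E'
from bench import ctrl
import cv2,numpy as np
for n in ("top","side"):
    p,d=ctrl.read_camera(n); cv2.imwrite(f"pics/{n}0.png",p[:,:,::-1]); np.save(f"pics/{n}0.npy",d)
    c=ctrl.camera_params(n); print(n,np.round(c["K"],1).tolist(),np.round(c["camera_from_world"],3).tolist())
    for o in ("bush_a","housing_a","reject","tray_blue","tray_green","tray_red","stamp","inkpot"):
        print(o,[(np.round(r["rect"]).astype(int).tolist(),round(r["score"],2)) for r in ctrl.look_for(n,o)])
print(ctrl.read_time_s())
E
```

```text
bench.py
pics
top [[501.4, 0.0, 316.1], [0.0, 501.4, 239.5], [0.0, 0.0, 1.0]] [[-0.015, -1.0, 0.003, 0.005], [-0.977, 0.014, -0.214, 0.551], [0.214, -0.006, -0.977, 0.889], [0.0, 0.0, 0.0, 1.0]]
bush_a [([430, 278, 457, 308], 0.87), ([368, 288, 396, 313], 0.76)]
housing_a [([165, 268, 205, 296], 0.97), ([234, 270, 274, 295], 0.57)]
reject [([307, 282, 339, 313], 0.72), ([370, 284, 398, 315], 0.41)]
tray_blue [([264, 173, 359, 247], 0.85)]
tray_green [([373, 156, 474, 237], 0.73)]
tray_red [([158, 166, 256, 241], 0.87)]
stamp [([500, 256, 531, 275], 0.57), ([263, 174, 359, 247], 0.45)]
inkpot [([104, 284, 136, 302], 0.83)]
side [[437.0, 0.0, 321.8], [0.0, 437.0, 236.3], [0.0, 0.0, 1.0]] [[-0.934, -0.356, 0.013, 0.495], [-0.207, 0.514, -0.832, 0.154], [0.29, -0.78, -0.555, 0.731], [0.0, 0.0, 0.0, 1.0]]
bush_a [([370, 213, 394, 239], 0.63), ([378, 193, 404, 215], 0.57), ([270, 172, 342, 223], 0.41), ([147, 264, 279, 364], 0.33)]
housing_a [([312, 276, 347, 316], 0.66), ([263, 325, 314, 372], 0.64)]
reject [([342, 238, 382, 278], 0.72)]
tray_blue [([227, 212, 327, 284], 0.83)]
tray_green [([270, 173, 344, 221], 0.88)]
tray_red [([150, 265, 280, 366], 0.83)]
stamp [([373, 161, 390, 184], 0.49)]
inkpot [([256, 396, 290, 445], 0.88)]
0.9
```

View pics/top0.png

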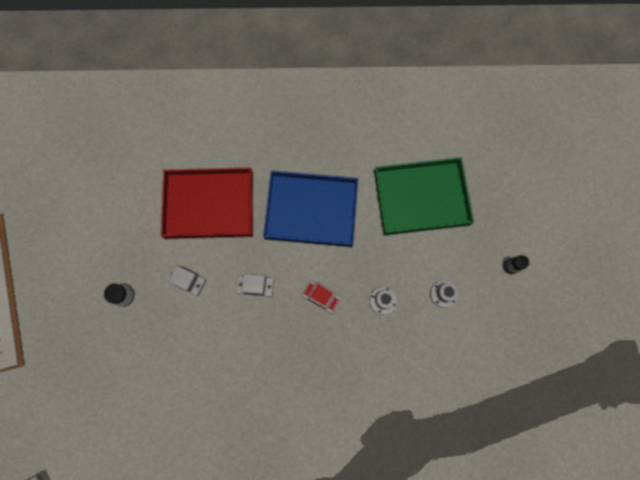

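View pics/side0.png

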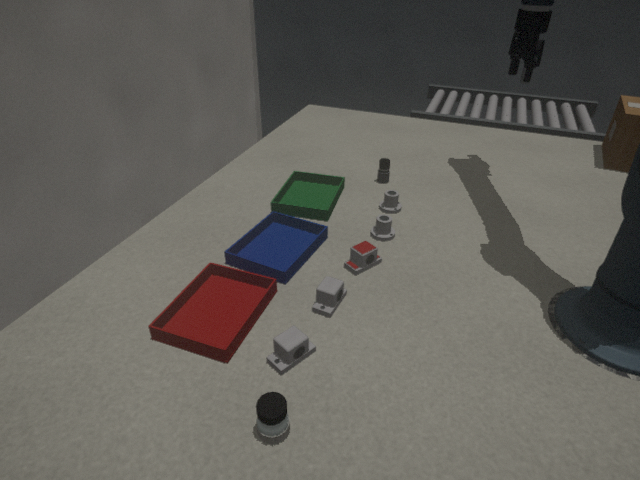

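The top view shows the red tray at (207,203), blue at (310,209) and green at (423,197). The unmarked housings are at (187,280) and (255,285), the red-marked one at (321,296), and the bushes at (383,300) and (445,292). The ink pot is at (118,294) and the stamp at (515,264). The side view agrees, and the network's detections match both pictures. Next I'll locate everything with depth and check it against both cameras.

```bash
cat > h.py <<'E'
from bench import ctrl
import cv2,numpy as np
from scipy.spatial.transform import Rotation as R
def cloud(d,c):
    K=c["K"];T=np.linalg.inv(c["camera_from_world"])
    v,u=np.indices(d.shape)
    P=np.stack([(u-K[0][2])/K[0][0]*d,(v-K[1][2])/K[1][1]*d,d],-1)
    W=P@T[:3,:3].T+T[:3,3]; W[d<=0]=np.nan
    return W
def blobs(W,zmin,zmax=0.1,region=None,minpix=25):
    "connected components of the cloud between two heights: (pixel centre, minAreaRect in world, top z)"
    m=(W[...,2]>zmin)&(W[...,2]<zmax)&(np.hypot(W[...,0],W[...,1])>0.3)&(W[...,0]<1.0)
    if region is not None: m&=region
    n,l,s,c=cv2.connectedComponentsWithStats(m.astype(np.uint8))
    out=[]
    for i in range(1,n):
        if s[i,4]<minpix: continue
        P=W[l==i]; (x,y),(a,b),th=cv2.minAreaRect((P[:,:2]*1000).astype(np.float32))
        out.append((c[i].round(),(x,y),(a,b),th,np.percentile(P[:,2],[50,95])*1000,s[i,4]))
    return out
def down(yaw):  # tool z down, tool y (closing line) along world angle yaw
    y=np.array([np.cos(yaw),np.sin(yaw),0]);z=np.array([0,0,-1.]);x=np.cross(y,z)
    return R.from_matrix(np.stack([x,y,z],1)).as_quat()
E
python3 - <<'E'
from h import *
np.set_printoptions(precision=1,suppress=True)
for n in ("top","side"):
    W=cloud(np.load(f"pics/{n}0.npy"),ctrl.camera_params(n))
    g=W[300:400,250:330] if n=="top" else W[380:,350:500]
    print(n,"bench z mm",np.nanpercentile(g[...,2],[5,50,95])*1000)
    for z in (.007,.03):
        print("z>",z)
        for b in blobs(W,z): print(*[np.round(x,1) for x in b])
print(ctrl.read_eef_pos(),ctrl.read_tcp_rot(),R.from_quat(ctrl.read_tcp_rot()).as_matrix())
c=ctrl.camera_params("wrist");print(c["K"]);T=np.linalg.inv(c["camera_from_world"]);print(T*100)
E
```

```text
top bench z mm [-2.2  0.6  3.9]
z> 0.007
[426. 194.] [ 647.6 -220. ] [139.9 179.3] 6.0 [25.6 32.2] 1458
[203. 201.] [638.8 213. ] [139.7 179.2] 0.8 [25.9 32.4] 1449
[310. 206.] [624.3   5.1] [178.3 139.8] 84.0 [27.8 32.6] 1247
[516. 264.] [ 503.  -386.6] [28.6 31.4] 66.4 [54.5 64.2] 368
[186. 280.] [484.3 252.6] [71.2 36.9] 63.5 [40.8 44.8] 679
[255. 285.] [471.3 117. ] [70.1 36.9] 84.0 [40.4 44.8] 705
[321. 296.] [448.2 -11.4] [70.1 36.9] 59.6 [41.  45.2] 706
[444. 294.] [ 449.8 -251.1] [53.1 51.3] 29.2 [20.3 44.6] 599
[119. 294.] [455.4 372. ] [40.1 39.8] 40.4 [53.6 57.7] 568
[383. 300.] [ 438.7 -132.3] [52.7 52.4] 88.8 [13.5 45.1] 598
[  5. 300.] [448.9 600.5] [29.6 10.5] 44.5 [7.7 9. ] 38
[  2. 310.] [427.4 604.7] [12.5 30.8] 89.7 [ 8.4 10.6] 42
[  5. 324.] [402.4 596. ] [21.6 11.4] 88.7 [8.2 9.8] 29
[  7. 347.] [361.4 586.7] [76.8 30.1] 15.2 [ 8.2 10.3] 188
[  3. 364.] [329.3 591.8] [19.2 13.9] 71.6 [8.2 9.5] 29
[ 37. 478.] [134.6 497.8] [16.1  6.5] 75.8 [30.9 36.5] 45
z> 0.03
[328. 176.] [687.4 -27.2] [36.3  4.7] 83.1 [31.6 33. ] 29
[292. 238.] [561.   44.5] [37.4  3.5] 84.9 [3
[... 1511 characters left out ...]
84.9 [65.6 96.4] 866
[384. 165.] [ 503.6 -385.4] [29.2 30.2] 40.5 [50.  62.2] 153
[391. 195.] [ 449.9 -248.7] [32.5 35.3] 31.2 [41.3 43.4] 139
[383. 221.] [ 438.  -129.7] [34. 33.] 82.9 [41.4 43.5] 175
[363. 250.] [447.   -8.7] [44.2 37. ] 58.9 [41.6 43.7] 352
[330. 288.] [470.4 118.7] [45.1 37.4] 88.0 [41.5 43.2] 449
[290. 341.] [483.3 255.3] [42.2 37.3] 65.4 [41.5 43.1] 671
[271. 410.] [454.8 375.7] [37.6 37.7] 19.0 [54.6 56.3] 956
[ 0.2 -0.6  0.2] [1.  0.2 0.  0. ] [[ 0.9  0.3  0. ]
 [ 0.3 -0.9 -0. ]
 [ 0.   0.  -1. ]]
[[371.5   0.  320.2]
 [  0.  371.5 235.3]
 [  0.    0.    1. ]]
[[ 34.  -89.9 -27.4  29.2]
 [-94.  -32.6  -9.9 -58.4]
 [ -0.   29.2 -95.6  37.3]
 [  0.    0.    0.  100. ]]
```

Both views agree to about 2–3 mm in x and y. Part tops stand at about 42 mm and tray rims at about 30 mm. I'll check the tray floors in both views, then place the red-marked part.

```bash
cat >> h.py <<'E'
UP=0.14
def quat(pos,yaw):
    "the half turn of the two equal ones that is nearer to the present joints"
    q=np.array(ctrl.read_qpos());best=None
    for k in (0,np.pi):
        j=ctrl.inverse_kinematics(list(pos),down(yaw+k).tolist())
        if j is not None:
            e=np.abs(np.array(j)-q).max()
            if best is None or e<best[0]: best=(e,down(yaw+k).tolist())
    return best[1]
def travel(p,yaw):
    o=quat(p,yaw)
    try: ctrl.movel(list(p),o,speed=0.25)
    except ctrl.MotionError as e: print("ptp",e); ctrl.move_ptp(list(p),o)
def pick(x,y,yaw,z,first=False):
    p=[x,y,UP]
    if first: ctrl.move_ptp(p,quat(p,yaw))
    else: travel(p,yaw)
    ctrl.move_gripper(0.07); ctrl.movel([x,y,z],speed=0.12)
    ctrl.move_gripper(0.0,effort=40); g=ctrl.read_finger_gap()
    ctrl.movel([x,y,UP],speed=0.12)
    print("gap mm %.1f, after lift %.1f force %.1f"%(g*1e3,ctrl.read_finger_gap()*1e3,ctrl.read_grasp_force()))
    return ctrl.read_finger_gap()
def place(x,y,yaw,z):
    "z: TCP height at which the part should just touch; goes down by touch"
    travel([x,y,UP],yaw); ctrl.movel([x,y,z+.008],speed=0.12); ctrl.pause(.2)
    f0=ctrl.read_ft_force()[2]
    for dz in np.arange(.003,-.0045,-.001):
        ctrl.movel([x,y,z+dz],speed=0.02); f=ctrl.read_ft_force()[2]-f0
        if abs(f)>2.5: break
    print("touch at %+.1f mm, dF %.1f, t %.1f"%(dz*1e3,f,ctrl.read_time_s()))
    ctrl.move_gripper(0.06); ctrl.pause(.2); ctrl.movel([x,y,UP],speed=0.12)
T={"red":(.6384,.2143,.014),"blue":(.6238,.0064,-.105),"green":(.6471,-.2187,.105)}  # x,y,yaw
def intray(c,dy):
    x,y,a=T[c]; return x-np.sin(a)*dy,y+np.cos(a)*dy,a
E
python3 - <<'E'
from h import *
for n in ("top","side"):
    W=cloud(np.load(f"pics/{n}0.npy"),ctrl.camera_params(n))
    for c,(x,y,a) in T.items():
        m=(abs(W[...,0]-x)<.03)&(abs(W[...,1]-y)<.05)&(abs(W[...,2])<.05)
        print(n,c,"floor mm",np.round(np.median(W[m][:,2])*1e3,1),m.sum())
r=pick(.4476,-.0105,np.radians(-30.7),.024,first=True)
if .03<r<.042:
    place(*intray("red",0),.028)
    p,d=ctrl.read_camera("side"); cv2.imwrite("pics/side1.png",p[:,:,::-1]); print(ctrl.read_ft_force(),ctrl.read_time_s())
E
```

```text
top red floor mm 4.5 1398
top blue floor mm 4.5 1383
top green floor mm 4.5 1373
side red floor mm 3.8 1438
side blue floor mm 3.9 818
side green floor mm 3.8 427
gap mm 35.3, after lift 35.4 force 40.1
touch at +0.0 mm, dF 6.8, t 9.9
[ 0.36444433 -0.82325259  0.07464001] 11.55
```

View pics/side1.png

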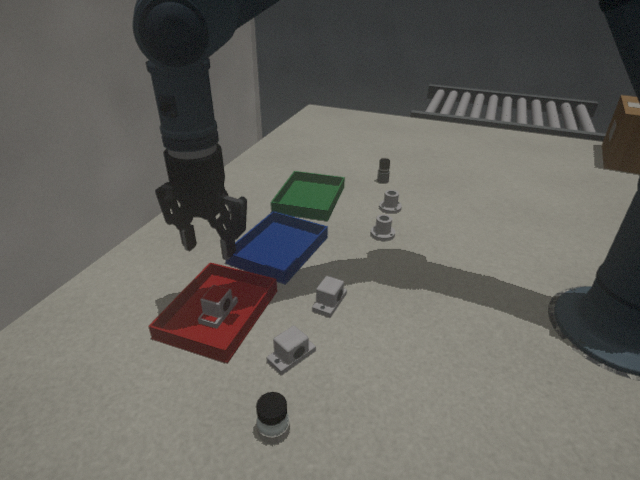

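The side view shows the part in the red tray at (215,305). Only its grey sides stand out, because the red paint blends into the tray. I'll check upright and position by depth from both cameras.

```bash
python3 - <<'E'
from h import *
for n in ("side","top"):
    p,d=ctrl.read_camera(n); W=cloud(d,ctrl.camera_params(n))
    x,y,a=T["red"]; reg=(abs(W[...,0]-x)<.055)&(abs(W[...,1]-y)<.075)
    for z in (.01,.036): print(n,z,[[np.round(q,1) for q in b] for b in blobs(W,z,.08,reg)])
    if n=="side": cv2.imwrite("pics/crop2.png",cv2.resize(p[250:370,140:300,::-1],None,fx=4,fy=4))
E
```

```text
side 0.01 [[array([216., 305.]), array([636. , 215.5]), array([71.3, 37. ]), np.float64(89.7), array([33.6, 47.1]), np.int32(1026)]]
side 0.036 [[array([215., 296.]), array([636. , 215.7]), array([43.3, 37. ]), np.float64(89.7), array([45.7, 47.4]), np.int32(479)]]
top 0.01 []
top 0.036 []
```

View pics/crop2.png

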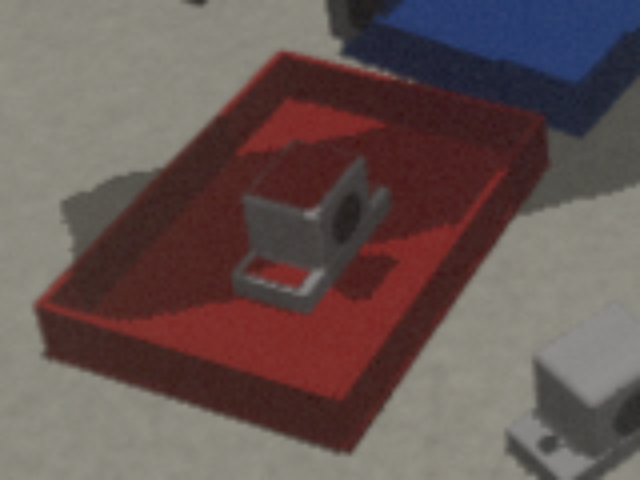

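The crop shows the red-marked housing standing upright in the red tray, with its red top at crop (305,180) and red foot at (285,275). Depth puts its top at 46 mm, so it is flat on the floor. On to the remaining four parts.

```bash
python3 - <<'E'
from h import *
jobs=[(.4708,.1180,np.radians(-6),.024,"green",.040),(.4837,.2539,np.radians(-25.8),.024,"green",-.040),
      (.4383,-.1310,0.,.030,"blue",.040),(.4500,-.2501,0.,.030,"blue",-.040)]
for x,y,a,z,c,dy in jobs:
    r=pick(x,y,a,z)
    if not .028<r<.042: print("grasp failed"); break
    place(*intray(c,dy),z+.004)
else:
    ctrl.move_ptp([.45,-.55,.25],quat([.45,-.55,.25],-1.2))
for n in ("side","top"):
    p,d=ctrl.read_camera(n); W=cloud(d,ctrl.camera_params(n))
    cv2.imwrite(f"pics/{n}3.png",p[:,:,::-1])
    for c,(x,y,a) in T.items():
        L=(W[...,:2]-[x,y])@np.array([[np.cos(a),-np.sin(a)],[np.sin(a),np.cos(a)]])
        reg=(abs(L[...,0])<.06)&(abs(L[...,1])<.08)
        for b in blobs(W,.036,.08,reg): print(n,c,"centre - tray mm",np.round(np.array(b[1])-[x*1e3,y*1e3],1),"size",np.round(b[2]),"top",np.round(b[4],1))
print(ctrl.read_time_s(),ctrl.read_ft_force())
E
```

```text
gap mm 35.1, after lift 35.3 force 40.8
touch at +0.0 mm, dF 5.6, t 19.4
gap mm 35.9, after lift 35.8 force 41.1
touch at +0.0 mm, dF 5.6, t 30.6
gap mm 31.9, after lift 32.0 force 39.7
touch at +0.0 mm, dF 7.4, t 39.7
gap mm 32.1, after lift 31.8 force 39.7
touch at +0.0 mm, dF 6.0, t 49.2
side red centre - tray mm [-2.1  1.2] size [37. 44.] top [45.5 47.4]
side blue centre - tray mm [ -6.8 -38.4] size [31. 33.] top [45.5 47.3]
side blue centre - tray mm [ 2.9 41.2] size [31. 36.] top [45.3 47.1]
side green centre - tray mm [  2.4 -36.3] size [36. 44.] top [44.7 47. ]
side green centre - tray mm [-6.  43.3] size [36. 44.] top [45.3 47. ]
top red centre - tray mm [-1.4 -1. ] size [37. 43.] top [46.6 49.5]
top blue centre - tray mm [ 3.3 38.1] size [34. 31.] top [46.7 49.6]
top blue centre - tray mm [ -5.3 -41.7] size [31. 32.] top [46.3 49.1]
top green centre - tray mm [  3.8 -40. ] size [37. 43.] top [46.1 48.9]
top green centre - tray mm [-4.6 39.3] size [38. 42.] top [46.  49.2]
52.95 [ 0.13825369  0.913656   -0.34381682]
```

View pics/top3.png

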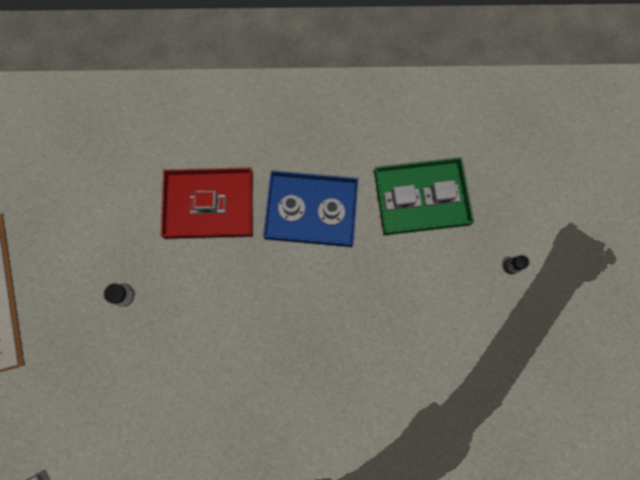

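View pics/side3.png

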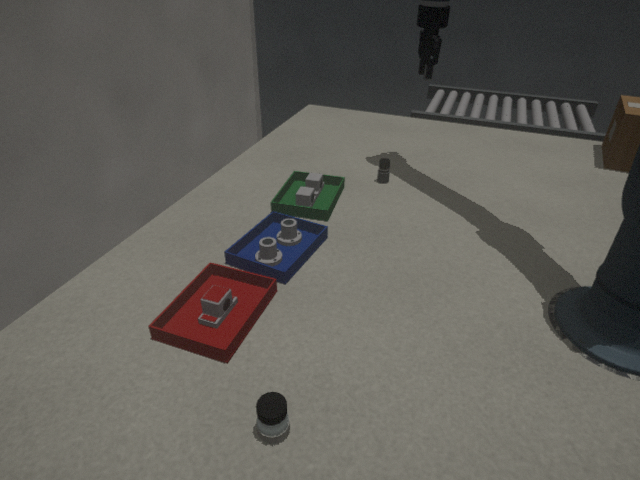

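Both pictures show the red-marked housing in the red tray (207,203), the bushes in blue (291,207) and (331,211), and the housings in green (403,197) and (441,192). All are upright with tops at 46 mm. The stamp (515,264) and ink pot (118,294) have not moved. Handing in.

```bash
python3 -c "
from bench import ctrl
print(ctrl.sign_off())"
```

```text
the job is handed in; nothing more can be done
None
```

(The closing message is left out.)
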